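# Spot-check the fresh soaps and close the tub

## Robot

A 6-joint arm with a two-finger parallel gripper is mounted at the origin on a cart in front of the work surface, level with it; the furniture and walls round the work are solid. World frame = base frame: x ahead of the robot, y to its left, z up, the work surface at z = 0. Lengths are in m, angles in degrees, forces in N, time in s.
With the tool pointing down it reaches from about 0.35 to 0.875 m from the base axis. Payload 4.2 kg.
Tool frame: the origin (TCP) lies on the front face of the gripper's body, between the roots of the fingers; the fingertips stand finger_overhang ahead of it and the grasp point (between the pads) lies 51 mm ahead of it (finger_overhang is the distance from the TCP to the fingertips, in m); z points along the fingers, y is the line along which they close (so a half turn about z gives the same grasp; the last joint's range is limited). The gripper opens to 87 mm and grips with 3 to 60 N. Pads are 19 mm wide; open, the fingers measure 117 mm over their backs; the gripper's body (75 mm by 190 mm) begins 51 mm behind the grasp point.
Start: joints at [79.618, 22.042, 0.453, 0, -68.411, -14.817], TCP at [0.266, 0.566, 0.292] pointing down, gripper open.
Joint ranges: [-179.83, 179.83], [-69.29, 118.12], [-61.27, 80.66], [-181.25, 117.63], [-171.15, -9.14], [-177.46, 177.46]. Speed limits (degrees/s): [159.86, 159.86, 180, 180, 180, 180].

## Interface

Orientations are given as a 3x3 rotation matrix whose columns are the frame's x, y, z axes.
In Python, from station import sense, capture, camera_model, finish_job, finger_overhang gives the robot as it stands. The module is installed in compiled form; this text tells all that it offers.
- The arm moves only by the tool jog_arm, never from a script. Its argument "rows" is a list that holds one entry, the list of rows, each a list of 4 numbers: the shift along the tool's x, y, z in m, then the turn about the tool's z in rad. A call has 1 to 20 rows; each row shifts and turns the commanded pose from where the row before left it, along the tool's axes as they then stand; what a row does not reach is not made up. A row lasts 1/8 s, in which the tool goes at most 62.5 mm and 10.7 degrees, less where a joint would pass 70% of its speed; a pose out of reach is approached as far as the arm can. A call is refused whole if a number of a shift passes 0.0625 or a number of a turn 0.188, either way. A call with a gripper value outside its range is refused whole. "claw" is the opening, from 0 (shut) to 1 (fully open), set as the call begins (left out, the last holds). The fingers move at their own pace and stop on an object; the grip force is fixed at half the most. Time passes only in rows, so rows that do not move let the fingers close. It gives the time, the measured TCP pose, the force, the opening and the grip force at its end, in the units of the state.
- sense(): the state, without advancing time (a new reading comes with each control period).
- capture(name): name is "scene" or "top"; returns the picture (480x640x3 uint8, red, green, blue); there is no depth.
- camera_model(name): a dict with "fovy" (degrees; the focal length in pixels is half the picture's height over the tangent of half this angle, whatever the lens; pixels are square), "cx", "cy" (the principal point, pixels), "eye" and "rotation" of the camera in the world. Camera axes: x right, y down, z forward; pixel columns grow to the right and rows downward; lengths in m; the calibration is good to about 2 mm. A picture is of the moment at which its call begins. camera_model takes no time and is no camera call.
- finish_job(): hands the job in; it is judged then, once.
The state is a dict: "time_s": time; "joints": joint angles; "joint_velocities": joint speeds; "effort": joint torques, N m; "tcp_pos": TCP position; "ee_rot": TCP orientation; "wrist_force": force on the tool from outside, world axes, zero at the start; "moment": the same for the moment, N m; "gripper_width": opening from 0.0 (shut) to 1.0 (fully open); "gripper_force": force on a finger pad.
Only numpy, scipy, OpenCV 4.12 (cv2) and the standard library are available. Lean on these libraries where they do the work, as an engineer would, in place of code of your own. Each camera call takes 0.05 s, during which the arm holds its last target. There are 200 camera calls.

## Task

Lift the spatula off the round soap tub and lay it flat on the bare table. Then take the infrared thermometer from its mat and check each soap in the tub, in the order rose, heart, cloud (leaving out any that is missing): aim its lens at the middle of the soap's top from roughly 9 cm away and hold it steady for about three seconds. Lay the thermometer back on the middle of its mat, right side up, and put the lid on the tub, pressing it down until it sits level and tight on the rim all round; the soaps are still soft, so let nothing touch them, and leave the roll of tape and the spare soap beside the work alone.

Things in the scene. Friction and masses are not known exactly. Their poses are not given: they have to be found in the camera images.
- tub: round grey open soap tub, fixed to the table, sizes in mm: outer diameter 172, inner 162, 62 high, floor 4 thick; origin at the centre of its underside, z up
- seal (a joint): stiff black seal ring inside the tub's mouth (inner diameter 149 mm), 0 = up, its top 4 mm below the rim; it slides down with friction (about 8 N) and stays where it is pushed; 0.008 when the lid is fully home (metres, grows downward)
- lid: loose grey lid (about 160 g; mm), lying on its plug: plug 156 in diameter, 12 high, chamfered; flange 178 in diameter, 5 thick; black knob in the middle, 28 in diameter, 24 high, its top 41 above the origin. Origin at the centre of the plug's underside, z up. Set loosely on the tub it rests on the seal ring, origin 58 above the tub's; pressed home its flange lies on the rim, origin 50 above
- ir_thermometer: loose hand thermometer (about 160 g; mm), lying on heel and nose: black handle 30 wide, 26 high, x = -70 to 45, its middle line 36 above the origin; heel 50 wide, x = -75 to -47, down to the origin's height; white head 50 wide at the +x end, bent 45 degrees down. Origin on the underside, x along the handle to the head, y across, z up; grip across y near x = -5
- ir_lens (a point): the dark lens in the thermometer's nose, at (70, 0, 8.5) mm in the thermometer's frame; this point's z axis is the line of sight, 45 degrees below the handle's +x direction; y across
- mat: cork mat, fixed, 210 x 85 x 3 mm, the thermometer's place; origin at the centre of its underside, x along its length
- spatula: loose spatula 260 mm long (all in mm) lying flat across the tub's rim: wooden round handle 19 in diameter from x = -130 to 0 with its middle line 10 above the origin, then a thin neck and a steel blade 90 x 65 x 3 from x = 40 to 130; origin at mid-length on the underside, x along it toward the blade, z up; balances near the origin
- spatula_grip (a point): middle of the spatula's handle
- spatula_tip (a point): far end of the spatula's blade
- soap_rose: grey rose-shaped soap 69 x 69 x 34 mm in the tub (may be missing); origin at the centre of its underside
- soap_rose_top (a point): middle of the rose soap's top, 34 mm above its origin
- soap_heart: grey fluted heart-shaped soap 57 x 65 x 37 mm in the tub (may be missing); origin at the centre of its underside
- soap_heart_top (a point): middle of the heart soap's top, 37 mm above its origin
- soap_cloud: cloud-shaped soap of many small blobs, 69 x 68 x 35 mm, in the tub (may be missing); origin at the centre of its underside
- soap_cloud_top (a point): middle of the cloud soap's top, 35 mm above its origin
- tape: loose roll of paper tape, diameter 82 mm, 24 mm high, lying flat; origin at the centre of its underside; a bystander
- spare_soap: loose round soap 74 x 74 x 35 mm; a bystander. The strip of bare table beyond the tub and the lid, x 0.625 to 0.685 m and y -0.11 to 0.24 m, is free at the start

How it is judged (in metres and radians):
On the way, in this order (a step that is already met when the one before it is completed fails the run):
1. the spatula is off the tub and lies on the table (height (world z) of spatula_grip between -0.01 and 0.022 m and height (world z) of spatula_tip between -0.01 and 0.015 m), for 0.2 s.
2. the held thermometer is aimed at the rose soap: the line of sight passes within 16 mm of the middle of its top (each way), lens 40 to 150 mm from it, held there without a break for 2 s (x of soap_rose_top in the frame of ir_lens between -0.016 and 0.016 m and y of soap_rose_top in the frame of ir_lens between -0.016 and 0.016 m and z of soap_rose_top in the frame of ir_lens between 0.04 and 0.15 m), for 2 s.
3. the held thermometer is aimed at the heart soap: the line of sight passes within 16 mm of the middle of its top (each way), lens 40 to 150 mm from it, held there without a break for 2 s (x of soap_heart_top in the frame of ir_lens between -0.016 and 0.016 m and y of soap_heart_top in the frame of ir_lens between -0.016 and 0.016 m and z of soap_heart_top in the frame of ir_lens between 0.04 and 0.15 m), for 2 s.
4. the held thermometer is aimed at the cloud soap: the line of sight passes within 16 mm of the middle of its top (each way), lens 40 to 150 mm from it, held there without a break for 2 s (x of soap_cloud_top in the frame of ir_lens between -0.016 and 0.016 m and y of soap_cloud_top in the frame of ir_lens between -0.016 and 0.016 m and z of soap_cloud_top in the frame of ir_lens between 0.04 and 0.15 m), for 2 s.
5. the lid is pressed home on the tub (z of lid in the frame of tub between 0.045 and 0.0525 m and horizontal distance between lid and tub below 0.008 m and angle between lid's own z axis and vertical below 0.025 rad), for 0.2 s.
At the end, for the whole second after the job is handed in: The lid is on the tub, its flange within 2.5 mm of the rim and level (within 0.025 rad), centred within 8 mm; the thermometer lies right side up on its mat, its origin within 45 mm of the mat's middle; the spatula lies flat on the table; the soaps are in the tub; all at rest (all of step 1 and all of step 5 and horizontal distance between ir_thermometer and mat below 0.045 m and height (world z) of ir_thermometer below 0.01 m and angle between ir_thermometer's own z axis and vertical below 0.12 rad and linear speed of each of lid, ir_thermometer, spatula below 0.02 m/s and horizontal distance between each of soap_rose, soap_heart, soap_cloud and tub below 0.065 m); the robot touches nothing.
It fails at once if a soap in the tub is touched by the robot, the thermometer, the spatula or the lid (contact force between any of the fingers, the arm, ir_thermometer, spatula, lid and soap_rose above 0.5 N or contact force between any of the fingers, the arm, ir_thermometer, spatula, lid and soap_heart above 0.5 N or contact force between any of the fingers, the arm, ir_thermometer, spatula, lid and soap_cloud above 0.5 N).
It fails at once if the tape or the spare soap is moved more than 15 mm (distance of any of tape, spare_soap from where it was at the start of the episode above 0.015 m).
Of soap_rose, soap_heart, soap_cloud only 2 to 3 are there at a start; the rules pass over those that are not, and their reading is None.
At some moment in a run one of lid, ir_thermometer may be knocked a few centimetres aside while the robot is not near it.
It also fails if it takes over 208 s, if anything falls off the work surface, if the arm or the gripper's body presses on something with over 40 N, if the wrist force passes 120 N, or if a joint passes its speed limit or range.

## Working session

There is one attempt and no reset: what is moved stays moved. The work goes in short steps, Python scripts to look and compute and a tool call to move; the robot and the scene stay as the last step left them, time stands still between calls to the robot, and variables do not carry over. Pictures are saved under pics/ and viewed, at most 14 in all, crops included, and the job is handed in when it is done.

Besides the shell and the picture viewer there is one more tool, called after ">>>" in YAML: its name, and indented under it one key for each argument. jog_arm: Moves the arm, as the interface text tells. Its arguments: {"type":"object","properties":{"rows":{"type":"array"},"claw":{"type":"number"}},"required":["rows"]}

```bash
mkdir -p pics
cat > h.py <<'E'
import numpy as np, cv2
from station import *
def save(n,f):
    im=capture(n); cv2.imwrite(f,im[:,:,::-1]); return im
def ray(n,uv,z):
    c=camera_model(n); f=240/np.tan(np.radians(c['fovy'])/2)
    R=np.array(c['rotation']); e=np.array(c['eye'])
    uv=np.atleast_2d(uv).astype(float)
    d=np.c_[(uv[:,0]-c['cx'])/f,(uv[:,1]-c['cy'])/f,np.ones(len(uv))]@R.T
    return e+d*((z-e[2])/d[:,2])[:,None]
def proj(n,P):
    c=camera_model(n); f=240/np.tan(np.radians(c['fovy'])/2)
    p=(np.atleast_2d(P)-np.array(c['eye']))@np.array(c['rotation'])
    return np.c_[c['cx']+f*p[:,0]/p[:,2],c['cy']+f*p[:,1]/p[:,2]]
def st():
    s=sense(); print(round(s['time_s'],2),np.round(s['tcp_pos'],4),np.round(s['ee_rot'],3).tolist(),np.round(s['wrist_force'],1),round(s['gripper_width'],3),s['gripper_force'])
E
python3 - <<'E'
from h import *
st(); print(finger_overhang)
for n in('top','scene'):
    save(n,f'pics/{n}0.png'); c=camera_model(n); print(n,c)
E
```

```text
0.0 [0.2659 0.5651 0.2911] [[0.905, -0.426, -0.001], [-0.426, -0.905, -0.002], [0.0, 0.002, -1.0]] [ 0.1 -0.3 -0.4] 1.005 0.0
0.0697
top {'fovy': 42.13662025124725, 'cx': 319.7768930842669, 'cy': 237.92916532376586, 'eye': array([0.39891102, 0.22690467, 1.269917  ]), 'rotation': array([[ 0.00896045, -0.99349994,  0.11347942],
       [-0.99985179, -0.00723325,  0.01562293],
       [-0.01470055, -0.11360259, -0.99341751]])}
scene {'fovy': 49.561139651238825, 'cx': 318.97188409599045, 'cy': 242.05467637145915, 'eye': array([-0.01815742, -0.49459222,  0.87928522]), 'rotation': array([[ 0.79314277, -0.40034625,  0.45896342],
       [-0.60900887, -0.51426517,  0.6038539 ],
       [-0.00572174, -0.75845515, -0.65170012]])}
```

View pics/top0.png

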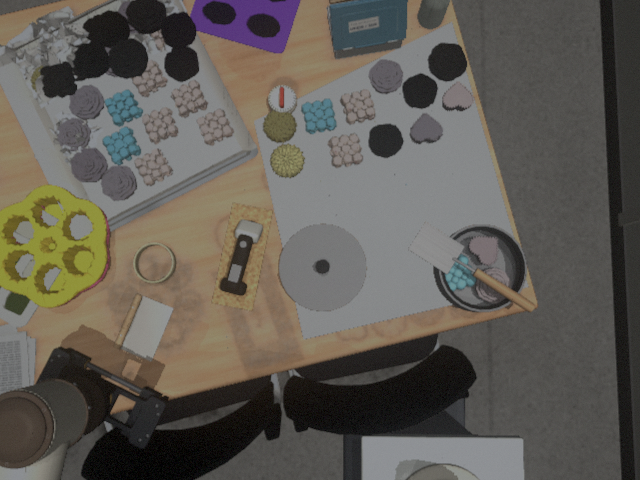

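View pics/scene0.png

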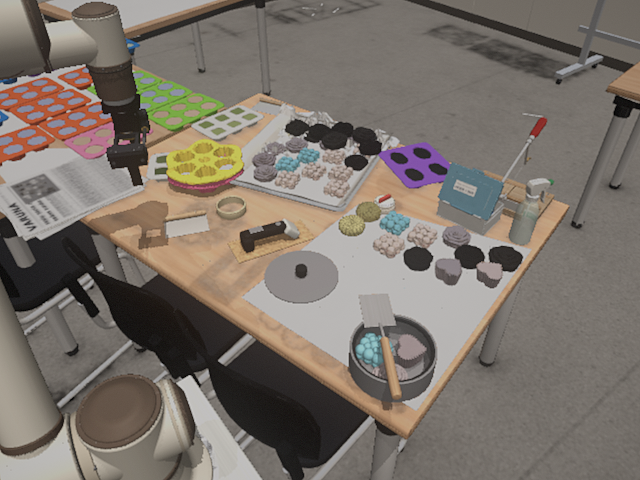

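The pictures show all three soaps in the tub, seen in the top view: heart (483,248), cloud (460,275) and rose (490,288). The spatula runs from blade (430,240) to handle end (533,308). The lid is at (323,267) and the thermometer at (240,258) on its mat.

Run:
```python
from h import *
im=cv2.imread('pics/top0.png')
a=cv2.resize(im[205:325,400:550],None,fx=4,fy=4,interpolation=cv2.INTER_CUBIC)
b=cv2.resize(im[195:315,205:280],None,fx=2.66,fy=4,interpolation=cv2.INTER_CUBIC)
c=np.hstack([a,b]); c=cv2.convertScaleAbs(c,alpha=1.5)
cv2.imwrite('pics/crop0.png',c); print(c.shape)
print('strip',proj('top',[[.625,-.11,0],[.685,-.11,0],[.685,.24,0],[.625,.24,0]]).round(0).tolist())
hsv=cv2.cvtColor(im,cv2.COLOR_BGR2HSV)
# lid flange ellipse
g=((hsv[...,1]<25)&(hsv[...,2]>80)&(hsv[...,2]<150)).astype(np.uint8)
for n,z,uv in (('lid flange',.017,[323,267]),('knob top',.041,[322,266]),('spat tip mid',.064,[429,238]),('spat h end',.072,[535,308]),('tape',.024,[154,263])):
    print(n,ray('top',uv,z).round(3))
```

```text
(480, 800, 3)
strip [[494.0, 200.0], [493.0, 171.0], [324.0, 171.0], [323.0, 199.0]]
lid flange [[0.483 0.24  0.017]]
knob top [[0.484 0.241 0.041]]
spat tip mid [[0.538 0.034 0.064]]
spat h end [[ 0.405 -0.165  0.072]]
tape [[0.488 0.58  0.024]]
```

View pics/crop0.png

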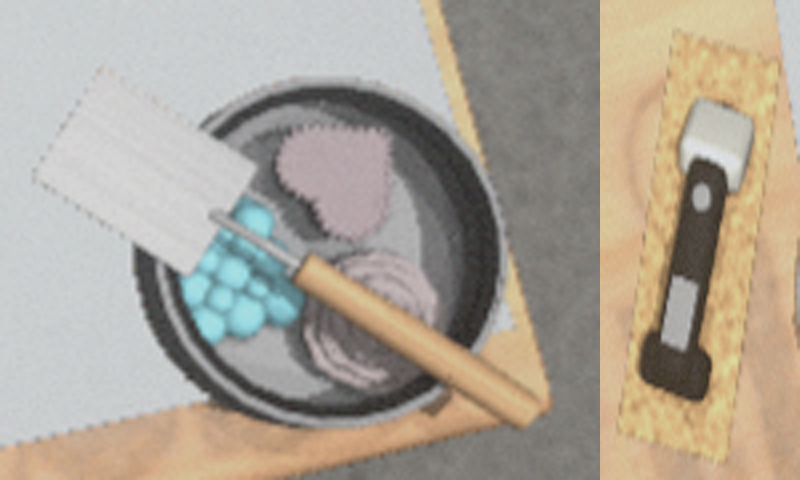

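```bash
cat >> h.py <<'E'
def go(target,yaw=None,s=None):
    """tool-frame delta to TCP target; yaw = desired world angle (deg) of closing axis y (mod 180); turn first"""
    s=s or sense(); R=np.array(s['ee_rot']); d=np.array(target)-s['tcp_pos']
    t=0
    if yaw is not None:
        cur=np.degrees(np.arctan2(R[1,1],R[0,1])); t=-((yaw-cur+90)%180-90)
    print('delta tool',(R.T@d).round(4),'turn rad',round(np.radians(t),4),'j6',round(s['joints'][5],1))
E
python3 - <<'E'
from h import *
o=np.array([400,205])
he=ray('top',o+np.array([540,411])/4,.072)[0]; hs=ray('top',o+np.array([302,276])/4,.072)[0]
tip=ray('top',o+np.array([70,124])/4,.0635)[0]; nb=ray('top',o+np.array([222,218])/4,.0635)[0]
print('he',he,'hs',hs,'hl',np.linalg.norm(he-hs),'tip',tip,'tot',np.linalg.norm((tip-he)[:2]),'bladelen',np.linalg.norm(tip-nb))
u=(tip-he)[:2];u/=np.linalg.norm(u); u2=(hs-he)[:2]; print('ang',np.degrees(np.arctan2(u[1],u[0])),np.degrees(np.arctan2(u2[1],u2[0])))
mid=(tip+he)[:2]/2; print('origin',mid,'hs->',hs[:2])
print('tub',ray('top',[482.3,268.5],.062)); 
for n,c,z in(('heart',(338,178),.041),('rose',(370,318),.038),('cloud',(240,275),.039)): print(n,ray('top',o+np.array(c)/4,z))
o2=np.array([205,195]);sc=np.array([2.66,4])
P=lambda c,z:ray('top',o2+(np.array(c)-[600,0])/sc,z)[0]
print('mat',[P(c,.003).round(3).tolist() for c in((678,30),(780,65),(725,462),(618,430))])
print('heel',P((675,375),.052).round(3),'handle front',P((708,170),.052).round(3))
g=mid-0.015*u; print('grip',g)
go([g[0],g[1],.2],np.degrees(np.arctan2(u[1],u[0]))+90)
E
```

```text
he [ 0.40510831 -0.16472815  0.072     ] hs [ 0.4683712 -0.0532371  0.072    ] hl 0.1281891029500927 tip [0.54188337 0.05577829 0.0635    ] tot 0.2594812266819748 bladelen 0.08587636360576836
ang 58.18962631816696 60.428308127759024
origin [ 0.47349584 -0.05447493] hs-> [ 0.4683712 -0.0532371]
tub [[ 0.47969229 -0.06888127  0.062     ]]
heart [[ 0.51867345 -0.0791215   0.041     ]]
rose [[ 0.44997269 -0.0940851   0.038     ]]
cloud [[ 0.47052956 -0.03054811  0.039     ]]
mat [[0.616, 0.424, 0.003], [0.598, 0.344, 0.003], [0.395, 0.383, 0.003], [0.41, 0.465, 0.003]]
heel [0.437 0.414 0.052] handle front [0.538 0.392 0.052]
grip [ 0.4655892  -0.06722189]
delta tool [0.45   0.4869 0.0923] turn rad -1.4556 j6 -14.8
```

>>> jog_arm:
  rows:
    - [[0.0375, 0.0406, 0, 0], [0.0375, 0.0406, 0, 0], [0.0375, 0.0406, 0, 0], [0.0375, 0.0406, 0, 0], [0.0375, 0.0406, 0, 0], [0.0375, 0.0406, 0, 0], [0.0375, 0.0406, 0, 0], [0.0375, 0.0406, 0, 0], [0.0375, 0.0406, 0, 0], [0.0375, 0.0406, 0, 0], [0.0375, 0.0406, 0, 0], [0.0375, 0.0406, 0, 0], [0, 0, 0, 0]]
  claw: 0.5

```text
time_s: 1.72
tcp_pos: [0.466, -0.0699, 0.2915]
ee_rot: [[0.902, -0.431, -0.002], [-0.431, -0.902, -0.0], [-0.001, 0.001, -1.0]]
wrist_force: [-0.0, 0.5, -0.6]
gripper_width: 0.5
gripper_force: 0.0
```

>>> jog_arm:
  rows:
    - [[0, 0, 0, 0.1655], [0, 0, 0, 0.1655], [0, 0, 0, 0.1655], [0, 0, 0, 0.1655], [0, 0, 0, 0.1655], [0, 0, 0, 0.1655], [0, 0, 0, 0.1655], [0, 0, 0, 0.1655], [0, 0, 0, 0.1655], [0, 0, 0, 0.1655], [0, 0, 0, 0]]

```text
time_s: 3.1
tcp_pos: [0.4655, -0.0662, 0.2921]
ee_rot: [[-0.498, -0.867, -0.001], [-0.867, 0.498, 0.0], [0.0, 0.001, -1.0]]
wrist_force: [-0.1, -0.3, -0.1]
gripper_width: 0.501
gripper_force: 0.0
```

Run:
```python
from h import *
st(); go([.463,-.0665,.135],150)
```

```text
3.1 [ 0.4655 -0.0662  0.2921] [[-0.498, -0.867, -0.001], [-0.867, 0.498, 0.0], [0.0, 0.001, -1.0]] [-0.1 -0.3 -0.1] 0.501 0.0
delta tool [0.0015 0.0019 0.1571] turn rad 0.0027 j6 -41.6
```

>>> jog_arm:
  rows:
    - [[0.0015, 0.002, 0.03, 0], [0, 0, 0.03, 0], [0, 0, 0.03, 0], [0, 0, 0.03, 0], [0, 0, 0.02, 0], [0, 0, 0.01, 0], [0, 0, 0.007, 0], [0, 0, 0, 0]]

```text
time_s: 4.1
tcp_pos: [0.4634, -0.0671, 0.1353]
ee_rot: [[-0.5, -0.866, 0.0], [-0.866, 0.5, -0.0], [0.0, -0.0, -1.0]]
wrist_force: [-0.4, -0.1, -0.4]
gripper_width: 0.504
gripper_force: 0.0
```

>>> jog_arm:
  rows:
    - [[0, 0, 0, 0], [0, 0, 0, 0], [0, 0, 0, 0], [0, 0, 0, 0], [0, 0, 0, 0], [0, 0, 0, 0]]
  claw: 0

```text
time_s: 4.85
tcp_pos: [0.4636, -0.0672, 0.1356]
ee_rot: [[-0.5, -0.866, 0.001], [-0.866, 0.5, -0.0], [-0.0, -0.001, -1.0]]
wrist_force: [-0.7, 0.4, 3.1]
gripper_width: 0.208
gripper_force: 29.7
```

>>> jog_arm:
  rows:
    - [[0, 0, -0.01, 0], [0, 0, -0.015, 0], [0, 0, -0.02, 0], [0, 0, -0.025, 0], [0, 0, -0.03, 0], [0, 0, 0, 0], [0, 0, 0, 0]]

```text
time_s: 5.72
tcp_pos: [0.4626, -0.0672, 0.2347]
ee_rot: [[-0.501, -0.866, -0.001], [-0.866, 0.501, 0.0], [0.0, 0.001, -1.0]]
wrist_force: [-1.0, -0.2, -1.6]
gripper_width: 0.209
gripper_force: 29.7
```

Run:
```python
from h import *
save('scene','pics/s1.png'); go([.645,.075,.235],180); st()
```

```text
delta tool [-0.2145 -0.0868 -0.0011] turn rad -0.5244 j6 -41.7
5.78 [ 0.4625 -0.0673  0.2343] [[-0.501, -0.866, -0.002], [-0.866, 0.501, 0.0], [0.001, 0.002, -1.0]] [-0.1  0.4 -1.1] 0.208 29.65240627527237
```

View pics/s1.png

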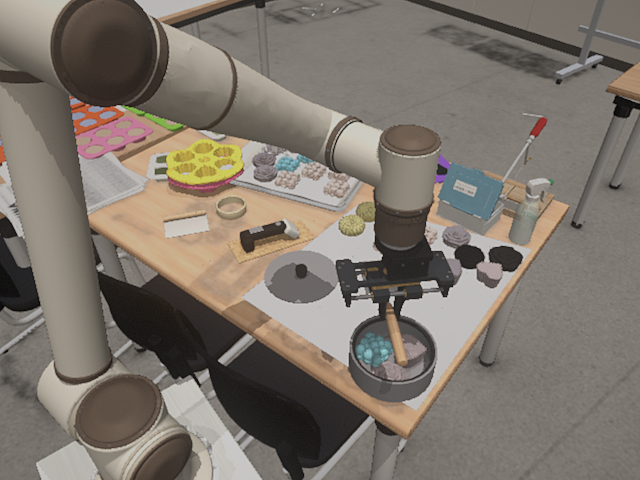

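The spatula hangs level in the gripper (395,320), clear of the tub.

>>> jog_arm:
  rows:
    - [[-0.03, -0.012, 0, 0], [-0.045, -0.018, 0, 0], [-0.05, -0.02, 0, 0], [-0.05, -0.02, 0, 0], [-0.04, -0.017, 0, 0], [0, 0, 0, -0.131], [0, 0, 0, -0.131], [0, 0, 0, -0.131], [0, 0, 0, -0.131], [0, 0, 0, 0], [0, 0, 0, 0]]

```text
time_s: 7.15
tcp_pos: [0.646, 0.0754, 0.2343]
ee_rot: [[-0.002, -1.0, -0.002], [-1.0, 0.002, -0.001], [0.001, 0.002, -1.0]]
wrist_force: [-0.1, -0.4, -0.5]
gripper_width: 0.208
gripper_force: 29.6
```

Run:
```python
from h import *
im=save('top','pics/t1.png')
print(proj('top',[[.645,.24,.0],[.645,-.04,0]])); go([.645,.075,.075],180)
```

```text
[[323.53519903 189.46916852]
 [459.24574582 190.28592238]]
delta tool [0.0003 0.0009 0.1595] turn rad -0.0016 j6 -21.0
```

View pics/t1.png

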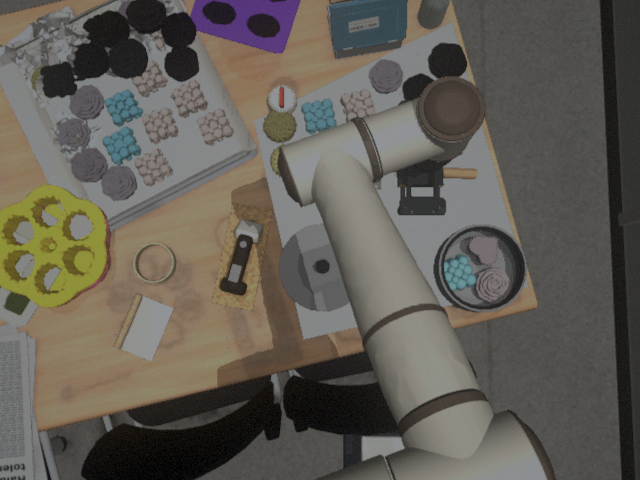

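The spatula lies along y with the handle toward −y, over the free strip. The soaps are now clear to see: heart (484,249), cloud (459,272), rose (492,286).

>>> jog_arm:
  rows:
    - [[0, 0, 0.03, 0], [0, 0, 0.035, 0], [0, 0, 0.035, 0], [0, 0, 0.025, 0], [0, 0, 0.015, 0], [0, 0, 0.01, 0], [0, 0, 0.005, 0], [0, 0, 0.005, 0], [0, 0, 0, 0], [0, 0, 0, 0]]

```text
time_s: 8.45
tcp_pos: [0.6465, 0.0755, 0.0758]
ee_rot: [[0.0, -1.0, 0.001], [-1.0, -0.0, 0.0], [-0.0, -0.001, -1.0]]
wrist_force: [0.1, -1.0, -1.1]
gripper_width: 0.212
gripper_force: 29.7
```

>>> jog_arm:
  rows:
    - [[0, 0, 0.0015, 0], [0, 0, 0, 0], [0, 0, 0, 0]]

```text
time_s: 8.82
tcp_pos: [0.6462, 0.0754, 0.0738]
ee_rot: [[-0.0, -1.0, 0.0], [-1.0, 0.0, 0.0], [-0.0, -0.0, -1.0]]
wrist_force: [0.0, 0.6, -1.4]
gripper_width: 0.21
gripper_force: 29.7
```

>>> jog_arm:
  rows:
    - [[0, 0, 0, 0], [0, 0, 0, 0], [0, 0, 0, 0], [0, 0, 0, 0], [0, 0, -0.02, 0], [0, 0, -0.04, 0], [0, 0, -0.05, 0], [0, 0, -0.06, 0], [0, 0, 0, 0]]
  claw: 0.45

```text
time_s: 9.95
tcp_pos: [0.6487, 0.0759, 0.2507]
ee_rot: [[0.001, -1.0, 0.013], [-1.0, -0.001, 0.003], [-0.003, -0.013, -1.0]]
wrist_force: [-0.3, -0.6, -0.9]
gripper_width: 0.449
gripper_force: 0.0
```

Run:
```python
from h import *
st(); im=save('top','pics/t2.png'); s=save('scene','pics/s2.png')
a=cv2.imread('pics/t2.png')[195:315,400:550]; 
a=cv2.resize(a,None,fx=4,fy=4,interpolation=cv2.INTER_CUBIC)
b=cv2.imread('pics/s2.png')[200:300,230:290]; b=cv2.resize(cv2.imread('pics/s2.png')[205:265,225:305],(200,150))
c=cv2.resize(cv2.imread('pics/s2.png')[230:330,330:430],(200,200)); d=cv2.resize(cv2.imread('pics/t2.png')[195:310,205:275],(200,330))
col=np.vstack([d,b]); cv2.imwrite('pics/c2.png',cv2.convertScaleAbs(np.hstack([a,col]),alpha=1.4))
```

```text
9.95 [0.6487 0.0759 0.2507] [[0.001, -1.0, 0.013], [-1.0, -0.001, 0.003], [-0.003, -0.013, -1.0]] [-0.3 -0.6 -0.9] 0.449 0.0
```

View pics/c2.png

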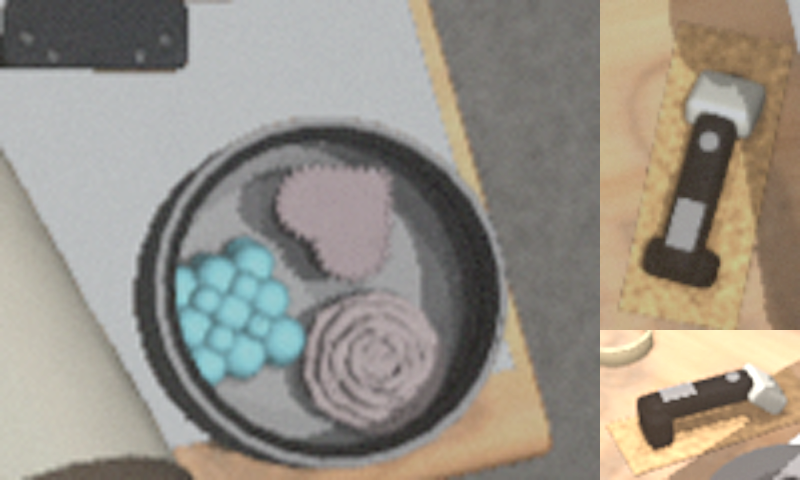

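View pics/s2.png

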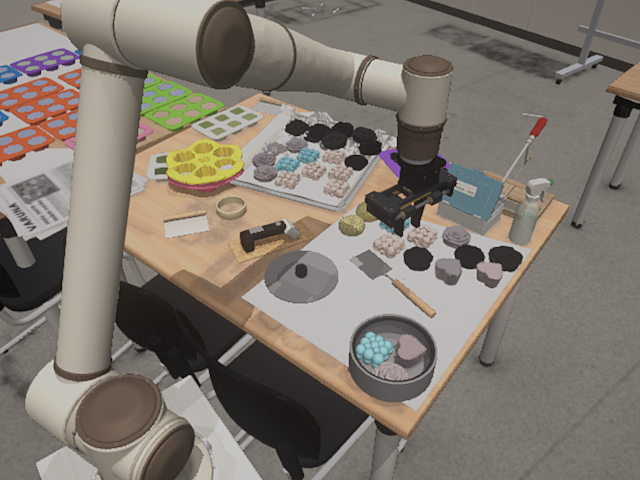

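The spatula lies flat on the table: blade (373,263), handle (412,298). The thermometer is unmoved, and all three soaps are in view.

Run:
```python
from h import *
o=np.array([400,195])
for n,c,z in(('heart',(336,217),.041),('rose',(372,360),.038),('cloud',(236,312),.039)): print(n,ray('top',o+np.array(c)/4,z).round(4))
im=cv2.imread('pics/t2.png').astype(int)
m=(im.max(2)<65); mm=np.zeros_like(m); mm[220:300,215:262]=m[220:300,215:262]
n,l,s,c=cv2.connectedComponentsWithStats(mm.astype(np.uint8)); k=1+np.argmax(s[1:,4]); print(s[k])
v,u=np.nonzero(l==k); P=ray('top',np.c_[u,v],.052)[:,:2]
mu=P.mean(0); w=np.linalg.svd(P-mu,full_matrices=False)[2][0]; w*=np.sign(w[0])
print('ang',np.degrees(np.arctan2(w[1],w[0])),mu)
t=(P-mu)@w; q=(P-mu)@[-w[1],w[0]]
for a in np.arange(t.min(),t.max(),.008):
    k=(t>=a)&(t<a+.008); print(round(a,3),(mu+w*(a+.004)).round(4),q[k].min().round(4),q[k].max().round(4),k.sum())
st()
```

```text
heart [[ 0.5192 -0.0781  0.041 ]]
rose [[ 0.449 -0.095  0.038]]
cloud [[ 0.472  -0.0286  0.039 ]]
[220 235  33  60 780]
ang -12.833720956283287 [0.48013486 0.40584493]
-0.052 [0.4331 0.4166] -0.0239 0.0251 99
-0.044 [0.4409 0.4148] -0.0249 0.0256 106
-0.036 [0.4487 0.413 ] -0.0249 0.0257 91
-0.028 [0.4565 0.4112] -0.0149 0.0214 23
-0.02 [0.4643 0.4095] -0.0125 0.0167 17
-0.012 [0.4721 0.4077] -0.013 0.0167 18
-0.004 [0.4799 0.4059] -0.0134 0.0162 18
0.004 [0.4877 0.4041] -0.0134 0.0162 60
0.012 [0.4955 0.4023] -0.0139 0.0158 62
0.02 [0.5033 0.4006] -0.0139 0.0153 61
0.028 [0.5111 0.3988] -0.0144 0.0154 63
0.036 [0.5189 0.397 ] -0.0144 0.0154 48
0.044 [0.5267 0.3952] -0.0153 0.0149 35
0.052 [0.5345 0.3935] -0.0148 0.014 56
0.06 [0.5423 0.3917] -0.011 0.0116 23
10.05 [0.646  0.0755 0.2444] [[-0.0, -1.0, 0.001], [-1.0, 0.0, 0.001], [-0.001, -0.001, -1.0]] [ 0.1  0.  -0.6] 0.45 0.0
```

>>> jog_arm:
  rows:
    - [[-0.041, 0.0185, 0, 0], [-0.041, 0.0185, 0, 0], [-0.041, 0.0185, 0, 0], [-0.041, 0.0185, 0, 0], [-0.041, 0.0185, 0, 0], [-0.041, 0.0185, 0, 0], [-0.041, 0.0185, 0, 0], [-0.041, 0.0185, 0, 0], [0, 0, 0, -0.148], [0, 0, 0, -0.148], [0, 0, 0, -0.148], [0, 0, 0, -0.148], [0, 0, 0, -0.148], [0, 0, 0, -0.148], [0, 0, 0, -0.148], [0, 0, 0, -0.148], [0, 0, 0, -0.148], [0, 0, 0, 0]]
  claw: 0.75

```text
time_s: 12.3
tcp_pos: [0.4978, 0.4029, 0.2417]
ee_rot: [[0.971, -0.238, -0.003], [-0.238, -0.971, -0.003], [-0.002, 0.003, -1.0]]
wrist_force: [0.1, -0.7, -0.8]
gripper_width: 0.749
gripper_force: 0.0
```

Run:
```python
from h import *
st(); go([.498,.403,.090],76.2); save('scene','pics/s3.png')
```

```text
12.3 [0.4978 0.4029 0.2417] [[0.971, -0.238, -0.003], [-0.238, -0.971, -0.003], [-0.002, 0.003, -1.0]] [ 0.1 -0.7 -0.8] 0.749 0.0
delta tool [ 0.0005 -0.0007  0.1517] turn rad 0.0001 j6 22.8
```

View pics/s3.png

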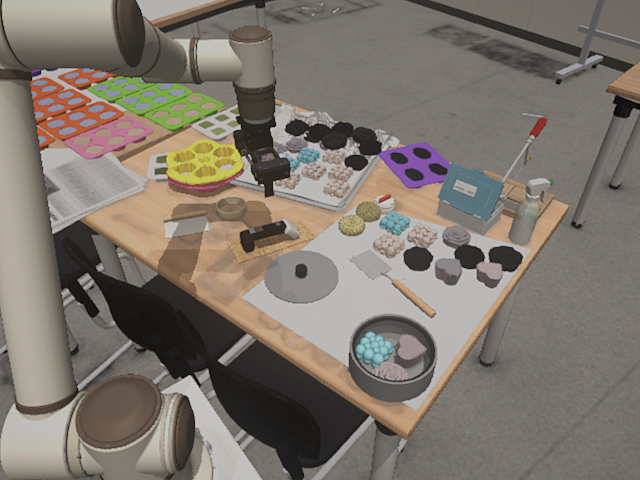

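The thermometer is still in place at (267,235) and the lid at (300,275). I'll descend and grip.

>>> jog_arm:
  rows:
    - [[0, 0, 0.03, 0], [0, 0, 0.035, 0], [0, 0, 0.035, 0], [0, 0, 0.025, 0], [0, 0, 0.015, 0], [0, 0, 0.0115, 0], [0, 0, 0, 0], [0, 0, 0, 0]]

```text
time_s: 13.35
tcp_pos: [0.4987, 0.4039, 0.0932]
ee_rot: [[0.972, -0.236, 0.001], [-0.236, -0.972, 0.001], [0.001, -0.002, -1.0]]
wrist_force: [0.5, 0.4, -0.1]
gripper_width: 0.755
gripper_force: 0.0
```

>>> jog_arm:
  rows:
    - [[0, 0, 0, 0], [0, 0, 0, 0], [0, 0, 0, 0], [0, 0, 0, 0], [0, 0, 0, 0], [0, 0, 0, 0]]
  claw: 0

```text
time_s: 14.1
tcp_pos: [0.4982, 0.4033, 0.0923]
ee_rot: [[0.972, -0.236, -0.0], [-0.236, -0.972, -0.0], [-0.0, 0.0, -1.0]]
wrist_force: [-1.0, -0.5, 1.3]
gripper_width: 0.338
gripper_force: 29.9
```

>>> jog_arm:
  rows:
    - [[0, 0, -0.01, 0], [0, 0, -0.02, 0], [0, 0, -0.03, 0], [0, 0, -0.04, 0], [0, 0, -0.03, 0], [0, 0, 0, 0], [0, 0, 0, 0]]

```text
time_s: 14.98
tcp_pos: [0.4975, 0.4028, 0.2209]
ee_rot: [[0.971, -0.237, -0.002], [-0.237, -0.971, -0.001], [-0.002, 0.002, -1.0]]
wrist_force: [-0.4, -0.7, -2.7]
gripper_width: 0.34
gripper_force: 29.9
```

Run:
```python
from h import *
st(); save('scene','pics/s4.png'); save('top','pics/t4.png')
a=cv2.imread('pics/s4.png')[120:320,170:370];b=cv2.imread('pics/t4.png')[150:350,180:380]
cv2.imwrite('pics/c4.png',cv2.convertScaleAbs(cv2.resize(np.hstack([a,b]),None,fx=2,fy=2),alpha=1.3))
```

```text
14.97 [0.4975 0.4028 0.2209] [[0.971, -0.237, -0.002], [-0.237, -0.971, -0.001], [-0.002, 0.002, -1.0]] [-0.4 -0.7 -2.7] 0.34 29.92865463718772
```

View pics/c4.png

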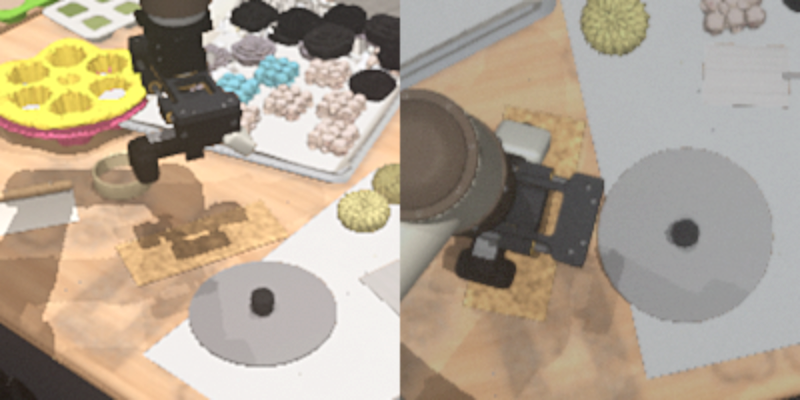

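The thermometer is held level at about (195,145) in the left panel. The lid is unchanged. Next I aim at the rose, heading −y.

>>> jog_arm:
  rows:
    - [[0.0048, 0.03, 0, 0], [0.0048, 0.05, 0, 0], [0.0048, 0.05, 0, 0], [0.0048, 0.05, 0, 0], [0.0048, 0.05, 0, 0], [0.0048, 0.05, 0, 0], [0.0048, 0.05, 0, 0], [0.0048, 0.03, 0, 0], [0, 0, 0, 0.148], [0, 0, 0, 0.148], [0, 0, 0, 0.148], [0, 0, 0, 0.148], [0, 0, 0, 0.148], [0, 0, 0, 0.148], [0, 0, 0, 0.148], [0, 0, 0, 0.148], [0, 0, 0, 0.148], [0, 0, 0, 0]]

```text
time_s: 17.32
tcp_pos: [0.45, 0.0443, 0.2214]
ee_rot: [[0.002, -1.0, -0.002], [-1.0, -0.002, -0.001], [0.001, 0.002, -1.0]]
wrist_force: [0.2, 0.5, -2.3]
gripper_width: 0.342
gripper_force: 29.9
```

Run:
```python
from h import *
st(); go([.449,.0436,.1824],0); save('scene','pics/s5.png')
```

```text
17.32 [0.45   0.0443 0.2214] [[0.002, -1.0, -0.002], [-1.0, -0.002, -0.001], [0.001, 0.002, -1.0]] [ 0.2  0.5 -2.3] 0.342 29.92949428036809
delta tool [0.0007 0.0009 0.039 ] turn rad 0.0016 j6 -26.2
```

View pics/s5.png

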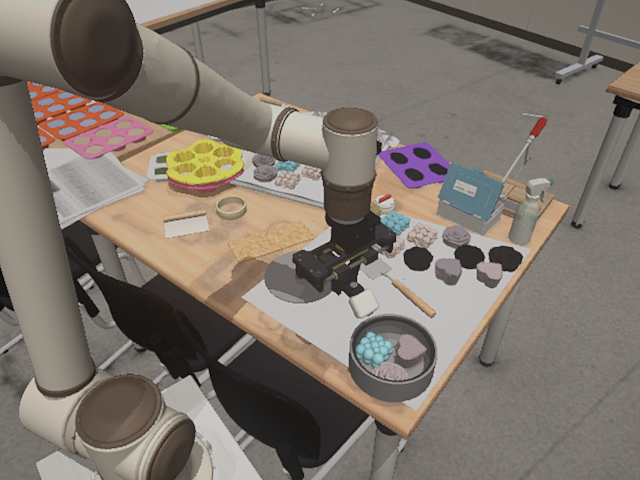

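The white nose is at (363,303), pointing at the tub as planned.

>>> jog_arm:
  rows:
    - [[0.0007, 0.001, 0.01, 0], [0, 0, 0.015, 0], [0, 0, 0.01, 0], [0, 0, 0.004, 0], [0, 0, 0, 0], [0, 0, 0, 0], [0, 0, 0, 0], [0, 0, 0, 0], [0, 0, 0, 0], [0, 0, 0, 0], [0, 0, 0, 0], [0, 0, 0, 0], [0, 0, 0, 0], [0, 0, 0, 0], [0, 0, 0, 0], [0, 0, 0, 0], [0, 0, 0, 0], [0, 0, 0, 0], [0, 0, 0, 0], [0, 0, 0, 0]]

```text
time_s: 19.88
tcp_pos: [0.4494, 0.0438, 0.1833]
ee_rot: [[0.0, -1.0, 0.0], [-1.0, -0.0, -0.0], [0.0, -0.0, -1.0]]
wrist_force: [-0.3, -0.3, -1.1]
gripper_width: 0.348
gripper_force: 29.9
```

Run:
```python
from h import *
save('scene','pics/s6.png'); save('top','pics/t6.png'); st()
s=sense(); R=np.array(s['ee_rot']); L=s['tcp_pos']+R@[.075,0,.0808]; print(L, proj('scene',L), proj('top',L))
im=cv2.imread('pics/s6.png')[250:410,280:450]; 
p=(proj('scene',L)[0]-[280,250])*3.5
im=cv2.convertScaleAbs(cv2.resize(im,None,fx=3.5,fy=3.5,interpolation=cv2.INTER_CUBIC),alpha=1.3); cv2.circle(im,tuple(p.astype(int).tolist()),4,(0,0,255),1)
cv2.imwrite('pics/c6.png',im)
```

```text
19.98 [0.4494 0.0439 0.1833] [[-0.0, -1.0, 0.0], [-1.0, 0.0, 0.0], [-0.0, -0.0, -1.0]] [-0.6 -0.6 -2.3] 0.343 29.928744630888104
[ 0.44942256 -0.03114101  0.10245683] [[367.31455143 327.07500737]] [[467.6170628  283.15182287]]
```

View pics/c6.png

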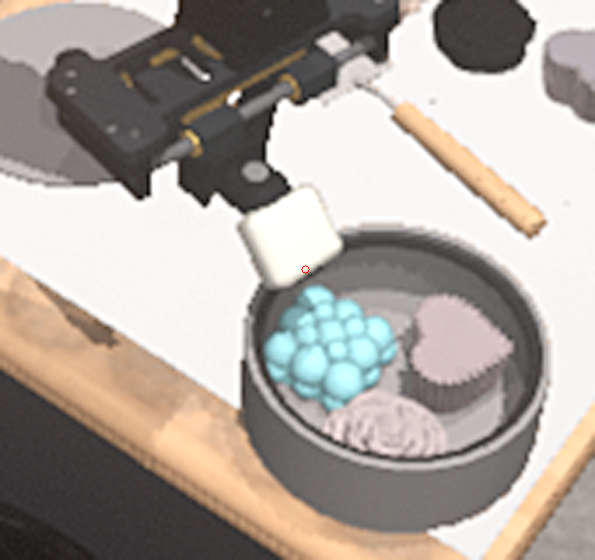

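The predicted lens point, marked with a circle at (305,269) in the crop, falls on the underside of the nose as it should. I hold longer and cross-check the soap points in the scene view.

>>> jog_arm:
  rows:
    - [[0, 0, 0, 0], [0, 0, 0, 0], [0, 0, 0, 0], [0, 0, 0, 0], [0, 0, 0, 0], [0, 0, 0, 0], [0, 0, 0, 0], [0, 0, 0, 0], [0, 0, 0, 0], [0, 0, 0, 0]]

```text
time_s: 21.22
tcp_pos: [0.4494, 0.0439, 0.1833]
ee_rot: [[-0.0, -1.0, 0.0], [-1.0, 0.0, 0.0], [-0.0, -0.0, -1.0]]
wrist_force: [0.3, 0.4, -1.5]
gripper_width: 0.342
gripper_force: 29.9
```

Run:
```python
from h import *
for p,uv in (([.449,-.095,.038],(390,371)),([.519,-.078,.041],(411,345)),([.472,-.0286,.039],(374,346))):
    print(proj('scene',p).round(1),uv,ray('scene',uv,p[2]).round(4))
go([.519,.0605,.1854],0)
```

```text
[[387.3 369.2]] (390, 371) [[ 0.4503 -0.1012  0.038 ]]
[[407.1 344.9]] (411, 345) [[ 0.5249 -0.083   0.041 ]]
[[373.1 341.4]] (374, 346) [[ 0.4656 -0.0383  0.039 ]]
delta tool [-0.0166 -0.0696 -0.0021] turn rad -0.0 j6 -26.3
```

>>> jog_arm:
  rows:
    - [[-0.005, -0.02, -0.002, 0], [-0.006, -0.025, 0, 0], [-0.0056, -0.025, 0, 0], [0, 0, 0, 0], [0, 0, 0, 0], [0, 0, 0, 0], [0, 0, 0, 0], [0, 0, 0, 0], [0, 0, 0, 0], [0, 0, 0, 0], [0, 0, 0, 0], [0, 0, 0, 0], [0, 0, 0, 0], [0, 0, 0, 0], [0, 0, 0, 0], [0, 0, 0, 0], [0, 0, 0, 0], [0, 0, 0, 0], [0, 0, 0, 0], [0, 0, 0, 0]]

```text
time_s: 23.72
tcp_pos: [0.5194, 0.0604, 0.1852]
ee_rot: [[-0.0, -1.0, -0.0], [-1.0, 0.0, 0.0], [-0.0, 0.0, -1.0]]
wrist_force: [0.2, 0.2, -2.4]
gripper_width: 0.343
gripper_force: 29.9
```

>>> jog_arm:
  rows:
    - [[0, 0, 0, 0], [0, 0, 0, 0], [0, 0, 0, 0], [0, 0, 0, 0], [0, 0, 0, 0], [0, 0, 0, 0], [0, 0, 0, 0], [0, 0, 0, 0], [0, 0, 0, 0], [0, 0, 0, 0]]

```text
time_s: 24.98
tcp_pos: [0.5194, 0.0604, 0.1853]
ee_rot: [[-0.0, -1.0, 0.0], [-1.0, 0.0, -0.0], [0.0, -0.0, -1.0]]
wrist_force: [-0.4, 0.5, -1.2]
gripper_width: 0.344
gripper_force: 29.9
```

Run:
```python
from h import *
im=cv2.imread('pics/t2.png')
def ctr(m,x0,x1,y0,y1):
    q=np.zeros(m.shape,np.uint8); q[y0:y1,x0:x1]=m[y0:y1,x0:x1]
    n,l,s,c=cv2.connectedComponentsWithStats(q); k=1+np.argmax(s[1:,4]); return s[k],c[k]
h=cv2.cvtColor(im,cv2.COLOR_BGR2HSV)
s,c=ctr(((h[...,0]>80)&(h[...,0]<100)&(h[...,1]>70)).astype(np.uint8),435,485,240,300); print('cloud',s,c,ray('top',c,.036))
go([.472,.110,.1834],0); st()
```

```text
cloud [444 255  32  36 758] [458.57255937 272.88390501] [[ 0.4723916  -0.02839437  0.036     ]]
delta tool [-0.0496  0.0474  0.0019] turn rad -0.0 j6 -24.4
24.98 [0.5194 0.0604 0.1853] [[-0.0, -1.0, 0.0], [-1.0, 0.0, -0.0], [0.0, -0.0, -1.0]] [-0.4  0.5 -1.2] 0.344 29.928783187642694
```

>>> jog_arm:
  rows:
    - [[-0.016, 0.015, 0.002, 0], [-0.016, 0.016, 0, 0], [-0.016, 0.0164, 0, 0], [0, 0, 0, 0], [0, 0, 0, 0], [0, 0, 0, 0], [0, 0, 0, 0], [0, 0, 0, 0], [0, 0, 0, 0], [0, 0, 0, 0], [0, 0, 0, 0], [0, 0, 0, 0], [0, 0, 0, 0], [0, 0, 0, 0], [0, 0, 0, 0], [0, 0, 0, 0], [0, 0, 0, 0], [0, 0, 0, 0], [0, 0, 0, 0], [0, 0, 0, 0]]

```text
time_s: 27.48
tcp_pos: [0.472, 0.1085, 0.1833]
ee_rot: [[0.0, -1.0, 0.0], [-1.0, -0.0, -0.0], [0.0, -0.0, -1.0]]
wrist_force: [0.7, 0.0, -0.9]
gripper_width: 0.341
gripper_force: 29.9
```

>>> jog_arm:
  rows:
    - [[0, 0, 0, 0], [0, 0, 0, 0], [0, 0, 0, 0], [0, 0, 0, 0], [0, 0, 0, 0], [0, 0, 0, 0], [0, 0, 0, 0], [0, 0, 0, 0], [0, 0, 0, 0], [0, 0, 0, 0]]

```text
time_s: 28.72
tcp_pos: [0.472, 0.1085, 0.1833]
ee_rot: [[0.0, -1.0, 0.0], [-1.0, -0.0, -0.0], [0.0, -0.0, -1.0]]
wrist_force: [-0.5, -0.9, -1.2]
gripper_width: 0.34
gripper_force: 29.9
```

Run:
```python
from h import *
import math
m=np.mean([[.616,.424],[.598,.344],[.395,.383],[.41,.465]],0); print('mat',m)
a=np.radians(-13.8); g=m-.005*np.array([np.cos(a),np.sin(a)]); print(g)
go([g[0],g[1],.185],76.2); st()
```

```text
mat [0.50475 0.404  ]
[0.49989433 0.40519267]
delta tool [-0.2967 -0.0279 -0.0017] turn rad -1.3299 j6 -32.2
28.73 [0.472  0.1085 0.1833] [[0.0, -1.0, 0.0], [-1.0, -0.0, -0.0], [0.0, -0.0, -1.0]] [-0.5 -0.9 -1.2] 0.34 29.92872605100274
```

>>> jog_arm:
  rows:
    - [[-0.03, -0.0035, -0.005, 0], [-0.04, -0.0035, 0, 0], [-0.04, -0.0035, 0, 0], [-0.04, -0.0035, 0, 0], [-0.04, -0.0035, 0, 0], [-0.04, -0.0035, 0, 0], [-0.04, -0.0035, 0, 0], [-0.027, -0.0034, 0, 0], [0, 0, 0, -0.148], [0, 0, 0, -0.148], [0, 0, 0, -0.148], [0, 0, 0, -0.148], [0, 0, 0, -0.148], [0, 0, 0, -0.148], [0, 0, 0, -0.148], [0, 0, 0, -0.148], [0, 0, 0, -0.148], [0, 0, 0, 0]]

```text
time_s: 30.98
tcp_pos: [0.4998, 0.4054, 0.1879]
ee_rot: [[0.971, -0.238, -0.0], [-0.238, -0.971, -0.0], [-0.0, 0.001, -1.0]]
wrist_force: [-0.6, 0.3, -1.7]
gripper_width: 0.345
gripper_force: 29.9
```

Run:
```python
from h import *
go([.4999,.4052,.0925],76.2); st()
```

```text
delta tool [0.0001 0.0001 0.0954] turn rad 0.0003 j6 22.8
30.98 [0.4998 0.4054 0.1879] [[0.971, -0.238, -0.0], [-0.238, -0.971, -0.0], [-0.0, 0.001, -1.0]] [-0.6  0.3 -1.7] 0.345 29.928085170686245
```

>>> jog_arm:
  rows:
    - [[0, 0, 0.02, 0], [0, 0, 0.025, 0], [0, 0, 0.02, 0], [0, 0, 0.015, 0], [0, 0, 0.008, 0], [0, 0, 0.004, 0], [0, 0, 0.003, 0], [0, 0, 0, 0], [0, 0, 0, 0], [0, 0, 0, 0]]

```text
time_s: 32.22
tcp_pos: [0.5, 0.4056, 0.0936]
ee_rot: [[0.972, -0.237, 0.0], [-0.237, -0.972, 0.001], [0.0, -0.001, -1.0]]
wrist_force: [-0.9, 0.3, -1.9]
gripper_width: 0.34
gripper_force: 29.9
```

>>> jog_arm:
  rows:
    - [[0, 0, 0, 0], [0, 0, 0, 0], [0, 0, 0, 0], [0, 0, 0, 0], [0, 0, 0, 0]]
  claw: 0.7

```text
time_s: 32.85
tcp_pos: [0.4999, 0.4055, 0.0933]
ee_rot: [[0.972, -0.237, 0.0], [-0.237, -0.972, 0.0], [0.0, -0.0, -1.0]]
wrist_force: [0.0, 0.2, 0.1]
gripper_width: 0.69
gripper_force: 0.0
```

>>> jog_arm:
  rows:
    - [[0, 0, -0.015, 0], [0, 0, -0.03, 0], [0, 0, -0.04, 0], [0, 0, -0.04, 0], [0, 0, 0, 0]]

```text
time_s: 33.48
tcp_pos: [0.5013, 0.4069, 0.2241]
ee_rot: [[0.972, -0.236, 0.007], [-0.236, -0.972, 0.008], [0.005, -0.009, -1.0]]
wrist_force: [0.4, 0.4, 0.5]
gripper_width: 0.701
gripper_force: 0.0
```

Run:
```python
from h import *
st(); save('scene','pics/s7.png'); save('top','pics/t7.png')
a=cv2.imread('pics/s7.png')[120:320,170:370];b=cv2.imread('pics/t7.png')[150:350,180:380]
cv2.imwrite('pics/c7.png',cv2.convertScaleAbs(cv2.resize(np.hstack([a,b]),None,fx=2,fy=2),alpha=1.3))
im=cv2.imread('pics/t7.png')
m=(im.max(2)<60).astype(np.uint8); q=np.zeros_like(m); q[245:290,300:345]=m[245:290,300:345]
n,l,s,c=cv2.connectedComponentsWithStats(q); k=1+np.argmax(s[1:,4]); print('knob',s[k],c[k],ray('top',c[k],.041))
```

```text
33.48 [0.5013 0.4069 0.2241] [[0.972, -0.236, 0.007], [-0.236, -0.972, 0.008], [0.005, -0.009, -1.0]] [0.4 0.4 0.5] 0.701 0.0
knob [316 260  13  13 137] [322.08029197 266.21167883] [[0.48309709 0.24117702 0.041     ]]
```

View pics/c7.png

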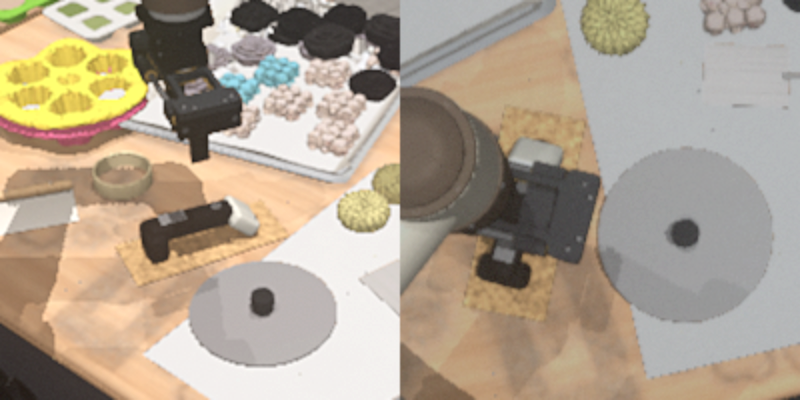

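The thermometer rests on its mat right side up, at about (200,230) in the left panel. The knob is at (0.483, 0.241). Next I refine the tub centre from the rim in both views.

```bash
cat > rim.py <<'E'
from h import *
from scipy.optimize import least_squares
def fit(n,f,c0,z=.062):
    g=cv2.GaussianBlur(cv2.cvtColor(cv2.imread(f),cv2.COLOR_BGR2GRAY),(0,0),.7).astype(np.float32)
    c=np.array(c0); rs=np.arange(.074,.0925,.0003)
    for it in range(4):
        pts=[]; ang=[]
        for a in np.radians(np.arange(0,360,4)):
            P=np.c_[c[0]+rs*np.cos(a),c[1]+rs*np.sin(a),np.full(len(rs),z)]
            uv=proj(n,P).astype(np.float32); I=cv2.remap(g,uv[:,:1],uv[:,1:],cv2.INTER_LINEAR)[:,0]
            k=np.argmax(np.gradient(I)[:40])  # dark->bright: inner rim edge
            pts.append(P[k,:2]); ang.append(np.degrees(a))
        pts=np.array(pts)
        r=least_squares(lambda p:np.hypot(*(pts-p[:2]).T)-p[2],[*c,.081],loss='soft_l1',f_scale=.001)
        c=r.x[:2]
    e=np.hypot(*(pts-c).T)-r.x[2]
    print(n,f,r.x.round(4),'inliers',(abs(e)<.0015).sum(),len(e)); 
    return c
if __name__=='__main__':
    for n,f in(('top','pics/t7.png'),('scene','pics/s7.png'),('top','pics/t1.png'),('scene','pics/s3.png')): fit(n,f,[.4797,-.0689])
    go([.483,.241,.18]); go([.483,.241,.0912]); st()
E
python3 rim.py
```

```text
top pics/t7.png [ 0.4822 -0.0692  0.0806] inliers 89 90
scene pics/s7.png [ 0.481  -0.0742  0.0806] inliers 87 90
top pics/t1.png [ 0.4821 -0.0692  0.0805] inliers 89 90
scene pics/s3.png [ 0.481  -0.0741  0.0805] inliers 85 90
delta tool [0.0226 0.1638 0.0392] turn rad 0.0 j6 22.9
delta tool [0.0226 0.164  0.128 ] turn rad 0.0 j6 22.9
33.58 [0.4998 0.4054 0.2194] [[0.972, -0.237, 0.001], [-0.237, -0.972, 0.002], [0.0, -0.002, -1.0]] [ 0.2  0.6 -1.1] 0.701 0.0
```

>>> jog_arm:
  rows:
    - [[0.005, 0.034, 0, 0], [0.006, 0.045, 0, 0], [0.006, 0.045, 0, 0], [0.0056, 0.04, 0, 0], [0, 0, 0.03, 0], [0, 0, 0.035, 0], [0, 0, 0.03, 0], [0, 0, 0.02, 0], [0, 0, 0.008, 0], [0, 0, 0.004, 0], [0, 0, 0, 0], [0, 0, 0, 0]]

```text
time_s: 35.08
tcp_pos: [0.4834, 0.241, 0.092]
ee_rot: [[0.972, -0.236, 0.001], [-0.236, -0.972, 0.001], [0.001, -0.001, -1.0]]
wrist_force: [-0.6, 0.2, 0.1]
gripper_width: 0.698
gripper_force: 0.0
```

Run:
```python
from h import *
go([.483,.241,.0912]); st()
```

```text
delta tool [-0.0003  0.0001  0.0008] turn rad 0.0 j6 32.6
35.08 [0.4834 0.241  0.092 ] [[0.972, -0.236, 0.001], [-0.236, -0.972, 0.001], [0.001, -0.001, -1.0]] [-0.6  0.2  0.1] 0.698 0.0
```

Close, then lift well above the rim.

>>> jog_arm:
  rows:
    - [[0, 0, 0, 0], [0, 0, 0, 0], [0, 0, 0, 0], [0, 0, 0, 0], [0, 0, 0, 0], [0, 0, 0, 0], [0, 0, 0, 0]]
  claw: 0

```text
time_s: 35.95
tcp_pos: [0.4829, 0.2405, 0.0912]
ee_rot: [[0.972, -0.237, -0.0], [-0.237, -0.972, -0.001], [-0.0, 0.001, -1.0]]
wrist_force: [-1.2, -1.1, 2.0]
gripper_width: 0.305
gripper_force: 30.0
```

>>> jog_arm:
  rows:
    - [[0, 0, -0.01, 0], [0, 0, -0.02, 0], [0, 0, -0.03, 0], [0, 0, -0.03, 0], [0, 0, -0.02, 0], [0, 0, 0, 0], [0, 0, 0, 0], [0, 0, 0, 0]]

```text
time_s: 36.95
tcp_pos: [0.4826, 0.2404, 0.2]
ee_rot: [[0.972, -0.237, -0.002], [-0.237, -0.972, -0.001], [-0.002, 0.002, -1.0]]
wrist_force: [-0.4, -0.0, -1.4]
gripper_width: 0.306
gripper_force: 30.0
```

Run:
```python
from h import *
st(); s=save('scene','pics/s8.png'); t=save('top','pics/t8.png')
P=sense()['tcp_pos']; z=P[2]-.092+.017
th=np.radians(np.arange(0,360,10))
for n in('scene','top'): print(n,proj(n,[P[0],P[1],z]))
# knob-gripped flange: 3-panel check
out=[]
for n,f in(('scene','pics/s8.png'),('top','pics/t8.png')):
    im=cv2.imread(f); C=np.c_[P[0]+.089*np.cos(th),P[1]+.089*np.sin(th),np.full(36,z)]
    c=proj(n,[P[0],P[1],z])[0].astype(int); big=cv2.convertScaleAbs(cv2.resize(im[c[1]-75:c[1]+75,c[0]-65:c[0]+65],None,fx=3,fy=3,interpolation=cv2.INTER_CUBIC),alpha=1.3)
    for u in (proj(n,C)-[c[0]-65,c[1]-75]+.5)*3-.5: cv2.circle(big,tuple(np.round(u).astype(int).tolist()),2,(0,0,255),-1)
    out.append(big)
cv2.imwrite('pics/c8.png',np.hstack(out))
```

```text
36.95 [0.4826 0.2404 0.2   ] [[0.972, -0.237, -0.002], [-0.237, -0.972, -0.001], [-0.002, 0.002, -1.0]] [-0.4 -0.  -1.4] 0.306 29.999714232981205
scene [[298.41716781 239.06546738]]
top [[321.92317183 263.25199642]]
```

View pics/c8.png

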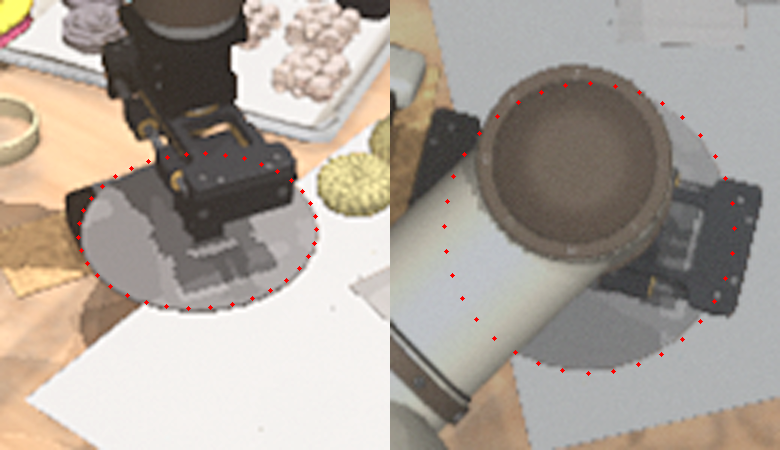

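The lid is held level. The dotted prediction matches its edge to about 1 px in both views. I move it over the tub and use it to calibrate the views there.

>>> jog_arm:
  rows:
    - [[0.007, 0.03, 0, 0], [0.01, 0.042, 0, 0], [0.01, 0.042, 0, 0], [0.01, 0.042, 0, 0], [0.01, 0.042, 0, 0], [0.01, 0.042, 0, 0], [0.01, 0.04, 0, 0], [0.006, 0.023, 0, 0], [0, 0, 0, 0], [0, 0, 0, 0], [0, 0, 0, 0]]

```text
time_s: 38.42
tcp_pos: [0.4824, -0.0701, 0.2012]
ee_rot: [[0.972, -0.235, -0.0], [-0.235, -0.972, 0.0], [-0.0, -0.0, -1.0]]
wrist_force: [0.3, 0.2, -2.1]
gripper_width: 0.307
gripper_force: 30.0
```

```bash
cat > lidfit.py <<'E'
from h import *
from scipy.optimize import least_squares
def lidfit(n,f,c0,z,rr=.089):
    im=cv2.GaussianBlur(cv2.imread(f),(0,0),.7).astype(np.float32)
    c=np.array(c0); rs=np.arange(.079,.099,.0003)
    for it in range(4):
        pts=[]
        for a in np.radians(np.arange(0,360,4)):
            P=np.c_[c[0]+rs*np.cos(a),c[1]+rs*np.sin(a),np.full(len(rs),z)]
            uv=proj(n,P).astype(np.float32); I=cv2.remap(im,uv[:,:1],uv[:,1:],cv2.INTER_LINEAR)[:,0]
            G=np.abs(np.gradient(I,axis=0)).sum(1)
            if G.max()>1.0: pts.append(P[np.argmax(G),:2])
        pts=np.array(pts)
        r=least_squares(lambda p:np.hypot(*(pts-p[:2]).T)-rr,c,loss='cauchy',f_scale=.0006); c=r.x
    e=np.hypot(*(pts-c).T)-rr
    print(n,c.round(4),'inl',(abs(e)<.0015).sum(),len(e)); return c
if __name__=='__main__':
    import sys; k=sys.argv[1]
    s=sense(); P=np.array(s['tcp_pos']); print('tcp',P.round(4)); z=P[2]-.0912
    for n in('scene','top'):
        f=f'pics/{n}{k}.png'; save(n,f)
        # visible outline: top edge of flange far side, lower edge near side -> average height
        for zz in (.012,.0145,.017): print(zz,(lidfit(n,f,P[:2],z+zz)-P[:2]).round(4))
E
python3 lidfit.py 9
```

```text
tcp [ 0.4824 -0.0701  0.2012]
scene [ 0.4856 -0.0701] inl 61 87
0.012 [0.0032 0.0001]
scene [ 0.4844 -0.0713] inl 59 87
0.0145 [ 0.002  -0.0011]
scene [ 0.4833 -0.0729] inl 57 87
0.017 [ 0.0009 -0.0027]
top [ 0.4847 -0.069 ] inl 29 69
0.012 [0.0023 0.0012]
top [ 0.4844 -0.068 ] inl 26 69
0.0145 [0.002  0.0022]
top [ 0.484 -0.067] inl 23 68
0.017 [0.0016 0.0031]
```

>>> jog_arm:
  rows:
    - [[-0.0018, 0.0026, 0.01, 0], [0, 0, 0.015, 0], [0, 0, 0.012, 0], [0, 0, 0.006, 0], [0, 0, 0, 0], [0, 0, 0, 0], [0, 0, 0, 0]]

```text
time_s: 39.4
tcp_pos: [0.4802, -0.073, 0.1587]
ee_rot: [[0.972, -0.236, 0.001], [-0.236, -0.972, 0.0], [0.001, -0.0, -1.0]]
wrist_force: [-0.7, 0.7, -1.7]
gripper_width: 0.308
gripper_force: 30.0
```

```bash
python3 lidfit.py 10; python3 -c "
from h import *
go([.480,-.0722,.157]);st()"
```

```text
tcp [ 0.4802 -0.073   0.1587]
scene [ 0.4832 -0.0731] inl 59 89
0.012 [ 0.0029 -0.0001]
scene [ 0.4818 -0.0746] inl 60 88
0.0145 [ 0.0016 -0.0016]
scene [ 0.4809 -0.076 ] inl 50 88
0.017 [ 0.0007 -0.003 ]
top [ 0.4818 -0.0706] inl 29 69
0.012 [0.0016 0.0024]
top [ 0.4815 -0.0693] inl 27 67
0.0145 [0.0013 0.0037]
top [ 0.4813 -0.0688] inl 30 68
0.017 [0.0011 0.0042]
delta tool [-0.0003 -0.0007  0.0016] turn rad 0.0 j6 65.7
39.5 [ 0.4801 -0.073   0.1586] [[0.972, -0.237, 0.001], [-0.237, -0.972, 0.0], [0.001, -0.0, -1.0]] [ 0.1  0.4 -2. ] 0.305 29.999691863777116
```

Lid and tub centres agree to about 1 mm in both views, so I lower it gently.

>>> jog_arm:
  rows:
    - [[0.0004, 0, 0.002, 0], [0, 0, 0.002, 0], [0, 0, 0.002, 0], [0, 0, 0.002, 0], [0, 0, 0.001, 0], [0, 0, 0, 0], [0, 0, 0, 0]]

```text
time_s: 40.38
tcp_pos: [0.4803, -0.0731, 0.1493]
ee_rot: [[0.972, -0.237, 0.0], [-0.237, -0.972, -0.0], [0.0, -0.0, -1.0]]
wrist_force: [-0.3, -0.6, -0.4]
gripper_width: 0.308
gripper_force: 30.0
```

>>> jog_arm:
  rows:
    - [[0, 0, 0.0015, 0], [0, 0, 0.0015, 0], [0, 0, 0.0015, 0], [0, 0, 0, 0], [0, 0, 0, 0]]

```text
time_s: 41.0
tcp_pos: [0.4807, -0.0729, 0.1458]
ee_rot: [[0.972, -0.236, 0.001], [-0.236, -0.972, -0.0], [0.001, -0.0, -1.0]]
wrist_force: [-2.7, 1.7, 7.0]
gripper_width: 0.313
gripper_force: 30.0
```

>>> jog_arm:
  rows:
    - [[0, 0, 0.0015, 0], [0, 0, 0.001, 0], [0, 0, 0.001, 0], [0, 0, 0, 0], [0, 0, 0, 0]]

```text
time_s: 41.62
tcp_pos: [0.4808, -0.0728, 0.1424]
ee_rot: [[0.972, -0.236, 0.001], [-0.236, -0.972, 0.0], [0.001, -0.0, -1.0]]
wrist_force: [-3.2, 2.9, 7.2]
gripper_width: 0.306
gripper_force: 30.0
```

>>> jog_arm:
  rows:
    - [[0, 0, 0.001, 0], [0, 0, 0.001, 0], [0, 0, 0.001, 0], [0, 0, 0, 0], [0, 0, 0, 0]]

```text
time_s: 42.25
tcp_pos: [0.4808, -0.073, 0.1411]
ee_rot: [[0.972, -0.235, 0.002], [-0.235, -0.972, -0.001], [0.002, 0.0, -1.0]]
wrist_force: [-7.0, 3.6, 18.7]
gripper_width: 0.306
gripper_force: 30.0
```

>>> jog_arm:
  rows:
    - [[0, 0, 0.001, 0], [0, 0, 0.001, 0], [0, 0, 0, 0], [0, 0, 0, 0]]

```text
time_s: 42.75
tcp_pos: [0.4809, -0.073, 0.141]
ee_rot: [[0.972, -0.235, 0.002], [-0.235, -0.972, -0.001], [0.002, 0.0, -1.0]]
wrist_force: [-11.9, 4.8, 32.3]
gripper_width: 0.304
gripper_force: 30.0
```

>>> jog_arm:
  rows:
    - [[0, 0, -0.002, 0], [0, 0, 0, 0], [0, 0, 0, 0], [0, 0, 0, 0], [0, 0, 0, 0], [0, 0, 0, 0]]
  claw: 0.6

```text
time_s: 43.5
tcp_pos: [0.4803, -0.0731, 0.138]
ee_rot: [[0.972, -0.237, -0.0], [-0.237, -0.972, -0.0], [-0.0, 0.0, -1.0]]
wrist_force: [0.7, 0.1, 0.8]
gripper_width: 0.599
gripper_force: 0.0
```

>>> jog_arm:
  rows:
    - [[0, 0, -0.02, 0], [0, 0, -0.03, 0], [0, 0, 0, 0]]

```text
time_s: 43.88
tcp_pos: [0.4817, -0.073, 0.1903]
ee_rot: [[0.972, -0.236, 0.005], [-0.236, -0.972, 0.001], [0.005, -0.002, -1.0]]
wrist_force: [-0.5, -0.7, -0.4]
gripper_width: 0.598
gripper_force: 0.0
```

>>> jog_arm:
  rows:
    - [[0, 0, 0, 0], [0, 0, 0, 0], [0, 0, 0, 0], [0, 0, 0, 0], [0, 0, 0, 0], [0, 0, 0, 0]]
  claw: 0

```text
time_s: 44.62
tcp_pos: [0.4804, -0.0731, 0.1882]
ee_rot: [[0.972, -0.237, -0.0], [-0.237, -0.972, -0.0], [-0.0, 0.0, -1.0]]
wrist_force: [-0.7, 0.3, 0.2]
gripper_width: 0.039
gripper_force: 0.0
```

>>> jog_arm:
  rows:
    - [[0, 0, 0.01, 0], [0, 0, 0.01, 0], [0, 0, 0.006, 0], [0, 0, 0.001, 0], [0, 0, 0.001, 0], [0, 0, 0, 0], [0, 0, 0, 0]]

```text
time_s: 45.5
tcp_pos: [0.4799, -0.0732, 0.1611]
ee_rot: [[0.972, -0.236, -0.001], [-0.236, -0.972, -0.001], [-0.001, 0.001, -1.0]]
wrist_force: [-4.1, 1.3, 10.1]
gripper_width: 0.006
gripper_force: 4.7
```

>>> jog_arm:
  rows:
    - [[0, 0, 0.001, 0], [0, 0, 0.001, 0], [0, 0, 0, 0], [0, 0, 0, 0]]

```text
time_s: 46.0
tcp_pos: [0.4799, -0.0732, 0.161]
ee_rot: [[0.972, -0.235, -0.001], [-0.235, -0.972, -0.001], [-0.0, 0.001, -1.0]]
wrist_force: [-8.7, 2.7, 22.2]
gripper_width: 0.008
gripper_force: 11.2
```

The knob top stops rigidly at TCP z 0.161, against 0.1607 expected when home. I retreat and check everything.

>>> jog_arm:
  rows:
    - [[0, 0, -0.02, 0], [0, 0, -0.04, 0], [0, 0, -0.05, 0], [-0.03, -0.05, -0.01, 0], [-0.03, -0.05, 0, 0], [0, 0, 0, 0], [0, 0, 0, 0], [0, 0, 0, 0]]

```text
time_s: 47.0
tcp_pos: [0.4459, 0.0374, 0.2779]
ee_rot: [[0.971, -0.238, -0.001], [-0.238, -0.971, -0.0], [-0.0, 0.001, -1.0]]
wrist_force: [-0.1, -0.4, 0.4]
gripper_width: 0.001
gripper_force: 0.0
```

Run:
```python
from h import *
st(); save('scene','pics/s11.png'); save('top','pics/t11.png')
a=cv2.imread('pics/s11.png')[180:440,190:490];b=cv2.imread('pics/t11.png')[130:390,200:560]
cv2.imwrite('pics/c11.png',cv2.convertScaleAbs(cv2.resize(np.hstack([a,b]),(800,315),interpolation=cv2.INTER_CUBIC),alpha=1.3))
from lidfit import lidfit
for n in('scene','top'): lidfit(n,f'pics/{"s" if n=="scene" else "t"}11.png',[.481,-.072],.067)
```

```text
47.0 [0.4459 0.0374 0.2779] [[0.971, -0.238, -0.001], [-0.238, -0.971, -0.0], [-0.0, 0.001, -1.0]] [-0.1 -0.4  0.4] 0.001 0.0
scene [ 0.4806 -0.0755] inl 76 90
top [ 0.4822 -0.0702] inl 25 75
```

View pics/c11.png

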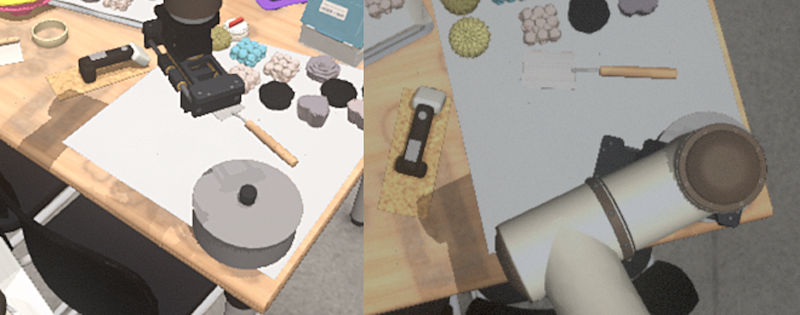

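The lid is seated level at (248,200) in the left panel and the spatula lies flat. In the right panel the thermometer has shifted up along the mat; it has been knocked. I measure where it lies.

```bash
cat > th.py <<'E'
from h import *
def th(f,win):
    im=cv2.imread(f).astype(int); y0,y1,x0,x1=win
    mm=np.zeros(im.shape[:2],np.uint8); mm[y0:y1,x0:x1]=(im.max(2)<65)[y0:y1,x0:x1]
    n,l,s,c=cv2.connectedComponentsWithStats(mm); k=1+np.argmax(s[1:,4])
    v,u=np.nonzero(l==k); P=ray('top',np.c_[u,v],.052)[:,:2]
    mu=P.mean(0); w=np.linalg.svd(P-mu,full_matrices=False)[2][0]; w*=np.sign(w[0])
    nrm=np.array([-w[1],w[0]]); t=(P-mu)@w; q=(P-mu)@nrm
    T=[]
    for a in np.arange(t.min()+.036,t.max()-.02,.004):
        k=(t>=a)&(t<a+.004)
        if k.sum(): T.append((a+.002,(q[k].min()+q[k].max())/2))
    p=np.polyfit(*np.array(T).T,1); ang=np.degrees(np.arctan2(w[1],w[0])+np.arctan(p[0]))
    x0=t.min()+.075; o=mu+w*x0+nrm*np.polyval(p,x0); 
    print(f,s[np.argmax(s[1:,4])+1],'t',t.min().round(3),t.max().round(3),'heelwidth',np.ptp(q[t<t.min()+.02]).round(3),'ang',ang.round(1),'origin',o.round(4),'from mat',np.hypot(*(o-[.5047,.404])).round(4))
    return o,ang
if __name__=='__main__':
    th('pics/t2.png',(220,300,215,262)); o,a=th('pics/t11.png',(195,290,215,275))
    u=np.array([np.cos(np.radians(a)),np.sin(np.radians(a))]); g=o-.005*u; print('grip',g)
    go([*g,.2],a+90); st()
E
python3 th.py
```

```text
pics/t2.png [220 235  33  60 780] t -0.052 0.064 heelwidth 0.051 ang -14.8 origin [0.5025 0.4015] from mat 0.0033
pics/t11.png [226 216  32  61 785] t -0.052 0.065 heelwidth 0.051 ang -14.0 origin [0.5387 0.3918] from mat 0.0361
grip [0.53385557 0.39297031]
delta tool [ 0.0006 -0.3664  0.0777] turn rad 0.0038 j6 50.5
47.1 [0.4459 0.0373 0.2779] [[0.971, -0.239, -0.001], [-0.239, -0.971, -0.0], [-0.001, 0.0, -1.0]] [ 0.4 -0.  -0. ] 0.006 0.0
```

It lies 36 mm off the middle, close to the 45 mm limit, so I pick it up and re-centre it.

>>> jog_arm:
  rows:
    - [[0, -0.03, 0, 0], [0, -0.046, 0, 0], [0, -0.046, 0, 0], [0, -0.046, 0, 0], [0, -0.046, 0, 0], [0, -0.046, 0, 0], [0, -0.046, 0, 0], [0, -0.046, 0, 0], [0, -0.0144, 0, 0], [0, 0, 0.03, 0], [0, 0, 0.03, 0], [0, 0, 0, 0], [0, 0, 0, 0]]
  claw: 0.75

```text
time_s: 48.72
tcp_pos: [0.5333, 0.3939, 0.2196]
ee_rot: [[0.971, -0.237, 0.002], [-0.237, -0.971, 0.001], [0.001, -0.001, -1.0]]
wrist_force: [-0.7, 1.1, 0.3]
gripper_width: 0.75
gripper_force: 0.0
```

```bash
python3 -c "
from h import *
go([.534,.393,.0925],76.1);st()"
```

```text
delta tool [0.0007 0.0009 0.1271] turn rad 0.0032 j6 25.8
48.73 [0.5333 0.3939 0.2196] [[0.971, -0.237, 0.002], [-0.237, -0.971, 0.001], [0.001, -0.001, -1.0]] [-0.7  1.1  0.3] 0.75 0.0
```

>>> jog_arm:
  rows:
    - [[0.0007, 0.0009, 0.03, 0], [0, 0, 0.035, 0], [0, 0, 0.03, 0], [0, 0, 0.02, 0], [0, 0, 0.008, 0], [0, 0, 0.004, 0], [0, 0, 0, 0], [0, 0, 0, 0], [0, 0, 0, 0]]

```text
time_s: 49.85
tcp_pos: [0.533, 0.3934, 0.092]
ee_rot: [[0.972, -0.236, 0.001], [-0.236, -0.972, 0.001], [0.001, -0.001, -1.0]]
wrist_force: [-0.5, 0.7, -0.1]
gripper_width: 0.752
gripper_force: 0.0
```

>>> jog_arm:
  rows:
    - [[0, 0, 0, 0], [0, 0, 0, 0], [0, 0, 0, 0], [0, 0, 0, 0], [0, 0, 0, 0], [0, 0, 0, 0]]
  claw: 0

```text
time_s: 50.6
tcp_pos: [0.5328, 0.3932, 0.0912]
ee_rot: [[0.972, -0.236, 0.0], [-0.236, -0.972, 0.0], [0.0, -0.0, -1.0]]
wrist_force: [0.8, 0.2, -1.2]
gripper_width: 0.343
gripper_force: 30.0
```

>>> jog_arm:
  rows:
    - [[0, 0, -0.01, 0], [0, 0, -0.01, 0], [-0.012, -0.0013, 0, 0], [-0.012, -0.0013, 0, 0], [-0.012, -0.0013, 0, 0], [0, 0, 0, 0], [0, 0, 0.01, 0], [0, 0, 0.005, 0], [0, 0, 0.004, 0], [0, 0, 0, 0], [0, 0, 0, 0]]

```text
time_s: 51.98
tcp_pos: [0.4989, 0.4055, 0.0922]
ee_rot: [[0.972, -0.237, 0.0], [-0.237, -0.972, 0.0], [0.0, -0.0, -1.0]]
wrist_force: [-0.2, 0.2, -2.0]
gripper_width: 0.345
gripper_force: 30.0
```

Lower the last millimetre, release, lift and retreat.

>>> jog_arm:
  rows:
    - [[0, 0, 0.001, 0], [0, 0, 0, 0], [0, 0, 0, 0]]

```text
time_s: 52.35
tcp_pos: [0.4988, 0.4055, 0.0913]
ee_rot: [[0.972, -0.237, 0.0], [-0.237, -0.972, 0.0], [0.0, -0.0, -1.0]]
wrist_force: [-0.2, -0.0, -1.8]
gripper_width: 0.341
gripper_force: 30.0
```

>>> jog_arm:
  rows:
    - [[0, 0, 0, 0], [0, 0, 0, 0], [0, 0, 0, 0], [0, 0, 0, 0], [0, 0, -0.02, 0], [0, 0, -0.04, 0], [0, 0, -0.05, 0], [0, 0, -0.05, 0], [-0.02, -0.05, 0, 0], [-0.02, -0.05, 0, 0], [-0.02, -0.05, 0, 0], [0, 0, 0, 0], [0, 0, 0, 0], [0, 0, 0, 0]]
  claw: 0.7

```text
time_s: 54.1
tcp_pos: [0.4764, 0.5643, 0.2517]
ee_rot: [[0.971, -0.238, 0.0], [-0.238, -0.971, -0.0], [0.0, 0.0, -1.0]]
wrist_force: [0.0, -1.0, -0.8]
gripper_width: 0.703
gripper_force: 0.0
```

Run:
```python
from h import *
from th import th
from lidfit import lidfit
from rim import fit
st(); save('scene','pics/s12.png'); save('top','pics/t12.png')
th('pics/t12.png',(215,300,215,275))
lidfit('scene','pics/s12.png',[.481,-.074],.067);lidfit('top','pics/t12.png',[.481,-.07],.067)
a=cv2.imread('pics/t0.png' if 0 else 'pics/top0.png').astype(int); b=cv2.imread('pics/t12.png').astype(int)
d=abs(a-b).sum(2); print('tape diff',d[240:290,130:180].mean(),'soap diff',d[105:180,262:305].mean())
```

```text
54.1 [0.4764 0.5643 0.2517] [[0.971, -0.238, 0.0], [-0.238, -0.971, -0.0], [0.0, 0.0, -1.0]] [ 0.  -1.  -0.8] 0.703 0.0
pics/t12.png [219 233  33  61 769] t -0.052 0.064 heelwidth 0.051 ang -14.1 origin [0.5058 0.4036] from mat 0.0012
scene [ 0.4805 -0.0752] inl 71 90
top [ 0.4825 -0.0691] inl 49 90
tape diff 143.3012 soap diff 5.02077519379845
```

```bash
python3 -c "
from station import *
print(finish_job())"
```

```text
the job is handed in; nothing more can be done
None
```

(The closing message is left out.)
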